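Find the hidden release notch of a jeweller's stone case

TASK

Open the drawer of the wooden stone case by its hidden release: first touch the end block at the left end of the steel ridge with a fingertip, then feel along the ridge for the notch, and press the key inside it fully home so that the drawer slides out. Do not pick anything up, leave the bottle, the hammer and the tin where they are, and finish clear of everything.

Things in the scene. Friction and masses are not known exactly. Their poses are not given: they have to be found in the camera images.
- case: Fixed wooden case with a flush, handleless drawer in its front, 170 mm deep (its x), 316 mm wide (its y), top face 70 mm above its origin, which is the centre of its underside, on the work surface. Its -x side is the front, facing the robot; +y is to the robot's left. A steel ridge runs along y on its top, near the front edge.
- ridge_mid (a point): Middle of the ridge's top line, at x = -70, y = 0, z = 88 mm in the case's frame; axes as the case. The steel ridge is straight, 16 mm wide, 18 mm high and runs from y = -158 to +158 mm. It is unbroken but for one notch, 44 mm long and open to both sides, in a different place each time: centred on y = +110, +66, +22, -22, -66 or -110 mm from here.
- end_block: Fixed steel block, 26 x 26 x 18 mm, that ends the ridge at the robot's left (+y), wider than the ridge, its top level with the ridge top. Origin: centre of its underside, on the case top, at x = -70, y = +145, z = 70 mm in the case's frame. Axes as the case.
- key (a joint): Flat steel key filling the bottom of the notch, 41 x 14 mm: how far it is pressed down. 0: out, its top 8 mm below the ridge top; 0.007 m: fully home at a hard stop, 15 mm below it and 3 mm above the case top. It has no spring: it moves down against about 3 to 4 N (the drawer included) and stays where it is left.
- drawer (a joint): How far the drawer stands out of the case front: 0 is shut, 0.021 m when the key is fully home. The key drives it, 3 mm for each mm of key travel, and it stays out.
- bottle: Bystander: upright white plastic bottle with black cap, 44 mm in diameter, 115 mm high, loose on the bench left of the case. Origin: centre of its underside.
- hammer: Bystander: hammer about 220 mm long lying loose on the bench right of the case, along its own x. Origin: on its underside, near the middle of its length.
- tin: Bystander: round flat aluminium tin, 52 mm in diameter, 22 mm high, loose on the case top, behind the ridge, at least 60 mm clear of it. Origin: centre of its underside.

How it is judged:
By the outcome, as a careful person would: the job done as asked, in the order asked, and still so for the second after the job is handed in, with the robot touching nothing.
It also fails if it takes over 64 s, if anything falls off the work surface, if the arm or the gripper's body presses on something with over 40 N, if the wrist force passes 120 N, or if a joint passes its speed limit or range.

ROBOT

A 6-joint arm with a two-finger parallel gripper is mounted at the origin on the work surface. World frame = base frame: x ahead of the robot, y to its left, z up, the work surface at z = 0. Lengths are in mm, angles in rad, forces in N, time in s.
With the tool pointing down it reaches from about 325 to 875 mm from the base axis. Payload 4.4 kg.
Tool frame: the origin (TCP) lies at the very end of the fingers, on their centre line; the grasp point (between the pads) lies 19 mm behind it (tcp_to_grasp is the distance from the TCP to the grasp point, in mm); z points along the fingers, y is the line along which they close (so a half turn about z gives the same grasp; the last joint's range is limited). The gripper opens to 85 mm and grips with 20 to 120 N. Pads are 22 mm wide; open, the fingers measure 114 mm over their backs; the gripper's body (76 mm by 85 mm) begins 54 mm behind the grasp point. The pads swing forward as they close: fully open they stand 13 mm farther back than shut.
Start: joints at [0.964, 0.207, 1.542, -0, 1.393, -0.15], TCP at [253.63, 516.042, 231.282] pointing down, gripper open.
Joint ranges: [-2.73, 2.73], [-0.86, 2.22], [0.23, 2.46], [-1.11, 4.25], [0.08, 2.63], [-2.82, 2.82]. Speed limits (rad/s): [2.79, 2.79, 3.14, 3.14, 3.14, 3.14].

INTERFACE

Orientations are given as a rotation vector (axis times angle).
In Python, from bench import * gives the robot as it stands.
- The arm moves only by the tool apply_moves, never from a script. Its argument "targets" is a list of rows, each an object of numbers: "ax", "ay", "az": the turn, a rotation vector about the tool's x, y, z in degrees; "x", "y", "z": the shift along the tool's x, y, z in m; "hand": the opening in per cent of the stroke, from 0 (shut) to 100 (fully open). A call has 1 to 5 rows; each row shifts and turns the commanded pose from where the row before left it, along the tool's axes as they then stand; what a row does not reach is not made up. A row lasts 1/8 s, in which the tool goes at most 62.5 mm and 10.7 degrees, less where a joint would pass 70% of its speed; a pose out of reach is approached as far as the arm can. A call is refused whole if a number of a shift passes 0.0625 or a number of a turn 10.7, either way. A call with a gripper value outside its range is refused whole. The fingers move at their own pace and stop on an object; "force" is the grip in N (left out, the last holds). Time passes only in rows, so rows that do not move let the fingers close. It gives the time, the measured TCP pose, the force, the opening and the grip force at its end, in the units of the state.
- read_state(): the state, without advancing time (a new reading comes with each control period).
- snapshot(name): name is "scene" or "top" or "wrist"; returns a dict with "frame" (420x560x3 uint8, red, green, blue), "mtx" (3x3 intrinsics, pixels), "rvec" (rotation vector, rad) and "tvec" (3), from world to camera coordinates, as OpenCV has them. Camera axes: x right, y down, z forward; pixel columns grow to the right and rows downward; lengths in mm; the calibration is good to about 2 mm. A picture is of the moment at which its call begins. There is no depth.
- hand_in(): hands the job in; it is judged then, once.
Trained networks look in a picture, given as the dict that the camera call returned (one of the last four; its "shot" number tells which), for a name from the list of things; names that differ only in an ending like _2 or _b are one class to them, and where a whole thing is asked for, a point or a joint stands for the part that bears it (a point fixed in the world has none). Each returns a list of dicts, best first, with "p" (0 to 1); they miss things now and then, are a little off and sometimes report something else, mostly with a low value. They report only what shows in the picture. A call takes as long as a camera call.
- outline_of(picture, thing): "mask" (420x560 bool, what is visible of it) and "rect" ([centre column, centre row, width, height] in pixels, round what is visible of it).
The state is a dict: "time_s": time; "joint_positions": joint angles; "joint_vel": joint speeds; "joint_torque": joint torques, N m; "eef_pos": TCP position; "tcp_rot": TCP orientation; "force": force on the tool from outside, world axes, zero at the start; "moment": the same for the moment, N m; "grip_width": finger opening in mm; "grasp_force": force on a finger pad.
Only numpy, scipy, OpenCV 4.12 (cv2) and the standard library are available. Lean on these libraries where they do the work, as an engineer would, in place of code of your own. Each camera call takes 0.05 s, during which the arm holds its last target. There are 200 camera calls.

## Working session

There is one attempt and no reset: what is moved stays moved. The work goes in short steps, Python scripts to look and compute and a tool call to move; the robot and the scene stay as the last step left them, time stands still between calls to the robot, and variables do not carry over. Pictures are saved under pics/ and viewed, at most 10 in all, crops included, and the job is handed in when it is done.

Besides the shell and the picture viewer there is one more tool, called after "Emit:" as name(argument=value, ...) on one line, values as JSON. apply_moves: Moves the arm, as the interface text tells. Its arguments: {"type":"object","properties":{"targets":{"type":"array","items":{"type":"object","properties":{"ax":{"type":"number"},"ay":{"type":"number"},"az":{"type":"number"},"x":{"type":"number"},"y":{"type":"number"},"z":{"type":"number"},"hand":{"type":"number"}}}},"force":{"type":"number"}},"required":["targets"]}

```bash
mkdir -p pics; ls; python3 - <<'E'
from bench import *
import cv2
s=read_state();print(s)
for n in("scene","top"):
    p=snapshot(n);cv2.imwrite(f"pics/{n}0.png",p["frame"][:,:,::-1]);print(n,p["mtx"],p["rvec"],p["tvec"])
    for t in("case","end_block","ridge_mid","key","tin","bottle","hammer"):
        try:
            for o in outline_of(p,t)[:2]:print(t,round(o["p"],2),o["rect"])
        except Exception as e:print(t,e)
E
```

```text
pics
{'time_s': 0.0, 'joint_positions': array([ 9.63512631e-01,  2.07456273e-01,  1.54295375e+00,  3.27860903e-05,
        1.39348689e+00, -1.50485539e-01]), 'joint_vel': array([-0.00049936, -0.00026257, -0.00174951, -0.00084428,  0.00048946,
        0.00118058]), 'joint_torque': array([-1.35097867e-03, -3.83030105e+01, -2.91596729e+01, -2.89016043e-04,
        1.05324053e-02, -1.85321318e-05]), 'eef_pos': array([253.17906439, 515.42420073, 230.10525277]), 'tcp_rot': array([-0.71112333, -3.0591427 ,  0.00334314]), 'force': array([-0.00581489,  0.01972478,  0.37960365]), 'moment': array([-0.06528443,  0.00815082,  0.03162129]), 'grasp_force': 0.0, 'grip_width': 85.48773634106863}
scene [[408.45585772   0.         277.37847521]
 [  0.         408.45585772 211.9825138 ]
 [  0.           0.           1.        ]] [ 0.80841752  2.63846855 -1.01290696] [ 497.28813827 -206.75317955 1202.14398899]
case 0.63 [268.3, 199.2, 129.0, 127.3]
end_block 0.53 [327.0, 205.2, 17.2, 12.8]
ridge_mid 0.8 [271.0, 198.8, 132.2, 126.3]
tin 0.81 [256.6, 188.2, 20.9, 14.6]
hammer 0.85 [199.4, 157.2, 77.5, 45.3]
top [[480.55156067   0.         277.88988779]
 [  0.         480.55156067 206.25048286]
 [  0.           0.           1.        ]] [ 2.13688949 -2.12818056  0.13031047] [ 40.866298   627.94826778 906.40814353]
case 0.78 [347.9, 234.4, 175.0, 94.9]
end_block 0.76 [267.6, 268.9, 10.6, 13.6]
ridge_mid 0.58 [349.4, 234.2, 172.2, 91.9]
key 0.67 [312.1, 269.0, 23.2, 9.8]
tin 0.67 [346.3, 217.8, 28.2, 26.7]
tin 0.42 [348.2, 234.4, 170.1, 91.6]
bottle 0.85 [235.1, 195.3, 20.4, 22.4]
hammer 0.59 [463.2, 214.0, 46.3, 108.0]
```

View pics/top0.png

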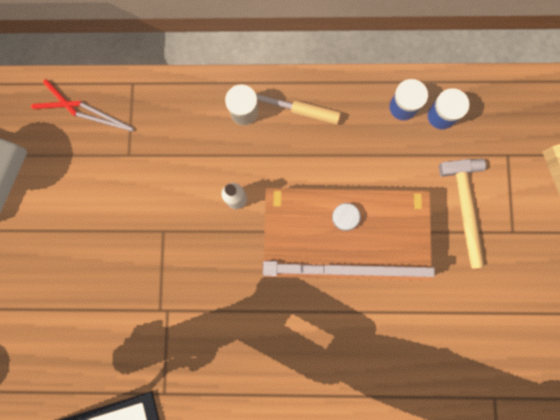

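View pics/scene0.png

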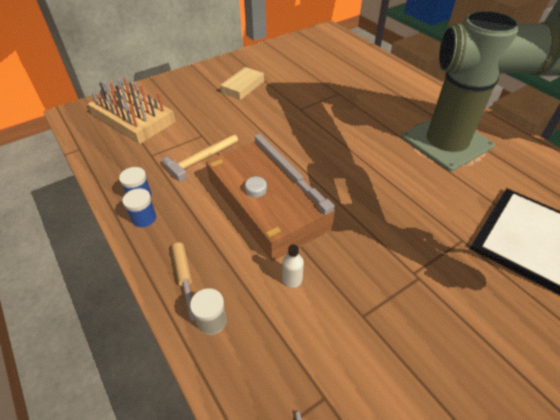

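The top view shows the end block at about (270,269), the ridge running to (434,272), and the notch near columns 300–325. The bottle is at (233,195) and the tin at (346,217). Next I'll locate these and enlarge the ridge.

```bash
cat > h.py <<'E'
import numpy as np,cv2
from bench import *
def unproj(p,uv,z):
    R=cv2.Rodrigues(np.array(p["rvec"],float))[0];t=np.array(p["tvec"],float).ravel()
    d=R.T@np.linalg.inv(p["mtx"])@np.array([uv[0],uv[1],1.]);c=-R.T@t
    return c+d*(z-c[2])/d[2]
def proj(p,X):
    return cv2.projectPoints(np.array(X,float).reshape(-1,1,3),np.array(p["rvec"],float),np.array(p["tvec"],float),np.array(p["mtx"],float),None)[0][:,0]
E
python3 - <<'E'
from h import *
p=snapshot("top")
for n,uv,z in (("blk",(267.6+2,268.9),88),("ridgeR",(434,272),88),("key",(312,269),80),("notchL",(301,268.5),88),("notchR",(324.5,269),88),
  ("caseBL",(265,187),70),("caseBR",(430,191),70),("tin",(346,216),92)):
    print(n,unproj(p,uv,z).round(1))
c=p["frame"][180:285,255:445,::-1];cv2.imwrite("pics/crop.png",cv2.resize(c,None,fx=4.2,fy=4.2,interpolation=cv2.INTER_CUBIC))
m=outline_of(p,"end_block");print(m[0]["rect"] if m else 0)
E
```

```text
blk [503.7  57.1  88. ]
ridgeR [ 499.7 -246.5   88. ]
key [504.1 -22.1  80. ]
notchL [504.7  -1.3  88. ]
notchR [504.  -44.9  88. ]
caseBL [662.2  68.2  70. ]
caseBR [ 654.7 -250.6   70. ]
tin [602.9 -85.8  92. ]
[268.0, 269.0, 16.3, 13.4]
```

View pics/crop.png

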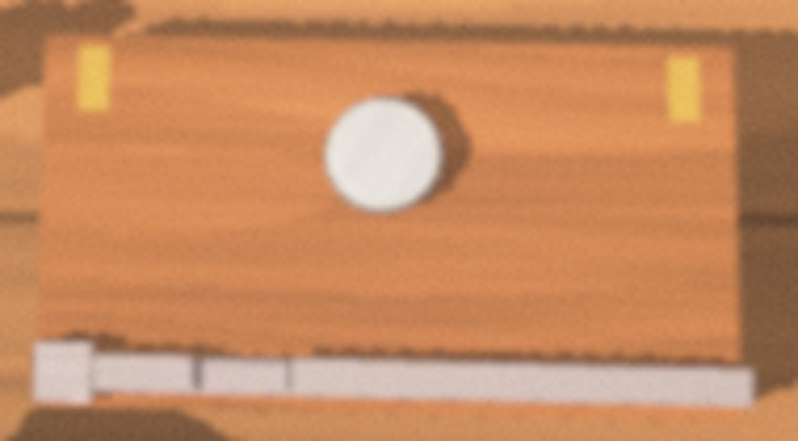

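The enlarged crop shows the block at columns 263–277 (centre 270,269), the ridge end at (434,272), and notch edges at columns 302 and 324. That puts the notch at about +66 mm, centred near world (503,-23). The block-to-end distance measures 303.5 mm against the 303 mm expected. Now I'll turn the tool and shut the fingers.

Emit:
apply_moves(targets=[{"az":10.7,"hand":0},{"az":10.7,"hand":0},{"az":10.7,"hand":0},{"az":10.7,"hand":0},{"az":10.7,"hand":0}], force=30)

```text
validation failed for argument at $.ta...
```

Emit:
apply_moves(targets=[{"az":10.7,"hand":0},{"hand":0},{"hand":0}])

```text
validation failed for argument at $.ta...
```

Emit:
apply_moves(targets=[{"x":0,"y":0,"z":0,"ax":0,"ay":0,"az":10.6,"hand":0},{"x":0,"y":0,"z":0,"ax":0,"ay":0,"az":10.6,"hand":0},{"x":0,"y":0,"z":0,"ax":0,"ay":0,"az":10.6,"hand":0},{"x":0,"y":0,"z":0,"ax":0,"ay":0,"az":10.6,"hand":0},{"x":0,"y":0,"z":0,"ax":0,"ay":0,"az":10.6,"hand":0}], force=30)

```text
time_s: 1.52
eef_pos: [253.6, 516.0, 231.3]
tcp_rot: [2.009, 2.415, 0.0]
force: [-1.3, -0.0, -0.3]
grip_width: 0.1
grasp_force: 0.0
```

Emit:
apply_moves(targets=[{"x":0,"y":0,"z":0,"ax":0,"ay":0,"az":10.7,"hand":0},{"x":-0.051,"y":0.0278,"z":0,"ax":0,"ay":0,"az":0,"hand":0},{"x":-0.051,"y":0.0278,"z":0,"ax":0,"ay":0,"az":0,"hand":0},{"x":-0.051,"y":0.0278,"z":0,"ax":0,"ay":0,"az":0,"hand":0},{"x":-0.051,"y":0.0278,"z":0,"ax":0,"ay":0,"az":0,"hand":0}])

```text
time_s: 2.15
eef_pos: [366.0, 310.8, 231.5]
tcp_rot: [2.218, 2.224, 0.001]
force: [0.4, -0.2, -1.3]
grip_width: 0.1
grasp_force: 0.0
```

Emit:
apply_moves(targets=[{"x":-0.051,"y":0.0278,"z":0,"ax":0,"ay":0,"az":0,"hand":0},{"x":-0.051,"y":0.0278,"z":0,"ax":0,"ay":0,"az":0,"hand":0},{"x":-0.051,"y":0.0278,"z":0,"ax":0,"ay":0,"az":0,"hand":0},{"x":-0.051,"y":0.0278,"z":0,"ax":0,"ay":0,"az":0,"hand":0}])

```text
time_s: 2.65
eef_pos: [477.7, 106.8, 231.7]
tcp_rot: [2.219, 2.223, 0.002]
force: [1.6, 0.8, 1.1]
grip_width: -0.0
grasp_force: 0.0
```

Last lateral step, then down toward 100 mm.

Emit:
apply_moves(targets=[{"x":-0.0505,"y":0.026,"z":0,"ax":0,"ay":0,"az":0,"hand":0},{"x":0,"y":0,"z":0.06,"ax":0,"ay":0,"az":0,"hand":0},{"x":0,"y":0,"z":0.05,"ax":0,"ay":0,"az":0,"hand":0},{"x":0,"y":0,"z":0.016,"ax":0,"ay":0,"az":0,"hand":0},{"x":0,"y":0,"z":0,"ax":0,"ay":0,"az":0,"hand":0}])

```text
time_s: 3.28
eef_pos: [502.7, 58.3, 105.0]
tcp_rot: [-2.218, -2.223, 0.002]
force: [-0.2, -0.3, 0.7]
grip_width: -0.0
grasp_force: 0.0
```

```bash
python3 - <<'E'
from h import *
s=read_state();print(s["eef_pos"],s["force"])
p=snapshot("scene")
print(proj(p,s["eef_pos"]),proj(p,[503.6,56.5,88]),proj(p,[502.6,-22.6,88]))
u,v=proj(p,s["eef_pos"])[0].astype(int)
c=p["frame"][v-60:v+45,u-95:u+50,::-1];cv2.imwrite("pics/s1.png",cv2.resize(c,None,fx=5,fy=5,interpolation=cv2.INTER_CUBIC));print(u-95,v-60)
E
```

```text
[502.71004509  58.26890107 104.95690476] [-0.18236943 -0.32706384  0.6638558 ]
[[327.73810448 198.44068445]] [[326.30130783 203.34390475]] [[305.71133554 182.95338834]]
232 138
```

View pics/s1.png

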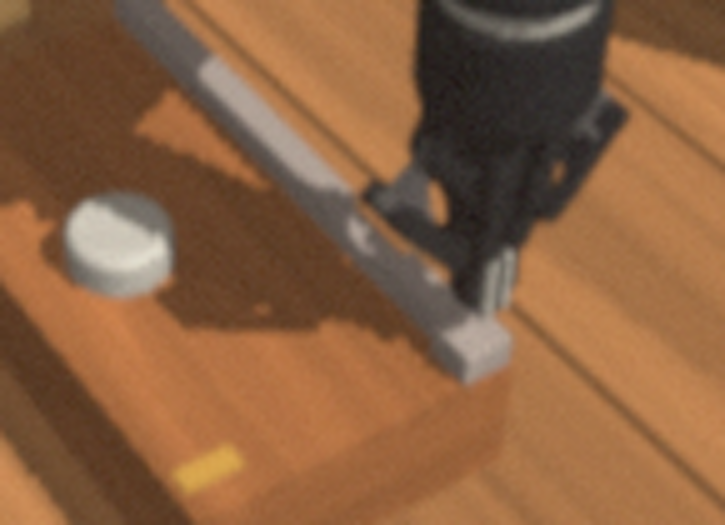

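The crop shows the shut fingertip just above the block top, with the tip at about (490,310) and the block top at (478,340). It is centred within a couple of mm. Next I'll descend gently to touch.

Emit:
apply_moves(targets=[{"x":-0.001,"y":0.001,"z":0.012,"ax":0,"ay":0,"az":0,"hand":0},{"x":0,"y":0,"z":0.002,"ax":0,"ay":0,"az":0,"hand":0},{"x":0,"y":0,"z":0.001,"ax":0,"ay":0,"az":0,"hand":0},{"x":0,"y":0,"z":0,"ax":0,"ay":0,"az":0,"hand":0}])

```text
time_s: 3.82
eef_pos: [504.3, 57.1, 90.6]
tcp_rot: [2.219, 2.224, 0.001]
force: [0.9, 0.2, 0.2]
grip_width: -0.1
grasp_force: 0.0
```

Emit:
apply_moves(targets=[{"x":0,"y":0,"z":0.001,"ax":0,"ay":0,"az":0,"hand":0},{"x":0,"y":0,"z":0,"ax":0,"ay":0,"az":0,"hand":0}])

```text
time_s: 4.08
eef_pos: [504.0, 57.1, 89.3]
tcp_rot: [2.219, 2.224, -0.0]
force: [-0.0, 0.2, -0.7]
grip_width: -0.1
grasp_force: 0.0
```

Emit:
apply_moves(targets=[{"x":0,"y":0,"z":0.0005,"ax":0,"ay":0,"az":0,"hand":0},{"x":0,"y":0,"z":0,"ax":0,"ay":0,"az":0,"hand":0}])

```text
time_s: 4.32
eef_pos: [504.0, 57.1, 88.8]
tcp_rot: [-2.219, -2.224, 0.0]
force: [0.4, -0.3, -0.5]
grip_width: 0.4
grasp_force: 0.0
```

Emit:
apply_moves(targets=[{"x":0,"y":0,"z":0.0005,"ax":0,"ay":0,"az":0,"hand":0},{"x":0,"y":0,"z":0,"ax":0,"ay":0,"az":0,"hand":0}])

```text
time_s: 4.58
eef_pos: [504.0, 57.1, 88.2]
tcp_rot: [-2.219, -2.224, 0.0]
force: [0.2, -0.1, -0.4]
grip_width: -0.3
grasp_force: 0.0
```

Emit:
apply_moves(targets=[{"x":0,"y":0,"z":0.0005,"ax":0,"ay":0,"az":0,"hand":0},{"x":0,"y":0,"z":0,"ax":0,"ay":0,"az":0,"hand":0}])

```text
time_s: 4.82
eef_pos: [504.1, 57.1, 88.1]
tcp_rot: [2.219, 2.224, -0.0]
force: [-1.5, 0.2, 2.6]
grip_width: -0.0
grasp_force: 1.5
```

Emit:
apply_moves(targets=[{"x":0,"y":0,"z":0.0005,"ax":0,"ay":0,"az":0,"hand":0},{"x":0,"y":0,"z":0,"ax":0,"ay":0,"az":0,"hand":0}])

```text
time_s: 5.08
eef_pos: [504.1, 57.1, 88.1]
tcp_rot: [2.219, 2.224, -0.0]
force: [-2.7, -0.7, 5.3]
grip_width: 0.1
grasp_force: 3.3
```

Contact on the block at z = 88.1 with 5 N. Now I'll slide along the ridge under light pressure.

Emit:
apply_moves(targets=[{"x":-0.008,"y":0,"z":0,"ax":0,"ay":0,"az":0,"hand":0},{"x":-0.008,"y":0,"z":0,"ax":0,"ay":0,"az":0,"hand":0},{"x":-0.008,"y":0,"z":0,"ax":0,"ay":0,"az":0,"hand":0},{"x":-0.008,"y":0,"z":0,"ax":0,"ay":0,"az":0,"hand":0},{"x":-0.008,"y":-0.0005,"z":0,"ax":0,"ay":0,"az":0,"hand":0}])

```text
time_s: 5.7
eef_pos: [504.7, 17.3, 88.1]
tcp_rot: [2.219, 2.223, 0.004]
force: [0.0, 4.0, 5.3]
grip_width: 0.2
grasp_force: 2.7
```

Emit:
apply_moves(targets=[{"x":-0.008,"y":0,"z":0,"ax":0,"ay":0,"az":0,"hand":0},{"x":-0.008,"y":0,"z":0,"ax":0,"ay":0,"az":0,"hand":0},{"x":0,"y":0,"z":0,"ax":0,"ay":0,"az":0,"hand":0}])

```text
time_s: 6.08
eef_pos: [504.6, 0.4, 88.0]
tcp_rot: [2.219, 2.222, 0.002]
force: [0.3, 1.3, 5.6]
grip_width: -0.3
grasp_force: 2.7
```

Emit:
apply_moves(targets=[{"x":-0.008,"y":0,"z":0,"ax":0,"ay":0,"az":0,"hand":0},{"x":0,"y":0,"z":0,"ax":0,"ay":0,"az":0,"hand":0}])

```text
time_s: 6.32
eef_pos: [503.5, -7.8, 87.0]
tcp_rot: [2.219, 2.223, -0.001]
force: [-0.6, 0.4, -0.3]
grip_width: 0.0
grasp_force: 0.3
```

Emit:
apply_moves(targets=[{"x":-0.008,"y":-0.0005,"z":0,"ax":0,"ay":0,"az":0,"hand":0},{"x":0,"y":0,"z":0,"ax":0,"ay":0,"az":0,"hand":0}])

```text
time_s: 6.58
eef_pos: [502.8, -15.6, 86.8]
tcp_rot: [-2.219, -2.223, 0.001]
force: [1.1, -0.4, 0.6]
grip_width: -0.6
grasp_force: 0.0
```

The tip dropped off the ridge between y = 0 and -8, as expected for a notch centred at -23. I'll centre over it and go down to the key.

Emit:
apply_moves(targets=[{"x":-0.0072,"y":0,"z":0,"ax":0,"ay":0,"az":0,"hand":0},{"x":0,"y":0,"z":0.004,"ax":0,"ay":0,"az":0,"hand":0},{"x":0,"y":0,"z":0,"ax":0,"ay":0,"az":0,"hand":0}])

```text
time_s: 6.95
eef_pos: [502.7, -22.1, 82.7]
tcp_rot: [-2.218, -2.223, 0.001]
force: [0.2, -0.1, 0.7]
grip_width: 0.0
grasp_force: 0.0
```

Emit:
apply_moves(targets=[{"x":0,"y":0,"z":0.002,"ax":0,"ay":0,"az":0,"hand":0},{"x":0,"y":0,"z":0.002,"ax":0,"ay":0,"az":0,"hand":0},{"x":0,"y":0,"z":0,"ax":0,"ay":0,"az":0,"hand":0}])

```text
time_s: 7.32
eef_pos: [503.3, -22.0, 79.3]
tcp_rot: [2.219, 2.224, 0.0]
force: [0.7, 1.5, 0.8]
grip_width: -0.0
grasp_force: 0.2
```

Emit:
apply_moves(targets=[{"x":0,"y":0,"z":0.002,"ax":0,"ay":0,"az":0,"hand":0},{"x":0,"y":0,"z":0.002,"ax":0,"ay":0,"az":0,"hand":0},{"x":0,"y":0,"z":0,"ax":0,"ay":0,"az":0,"hand":0}])

```text
time_s: 7.7
eef_pos: [503.4, -22.0, 75.2]
tcp_rot: [2.219, 2.224, 0.001]
force: [0.3, 0.7, 1.3]
grip_width: -0.1
grasp_force: 1.0
```

Emit:
apply_moves(targets=[{"x":0,"y":0,"z":0.002,"ax":0,"ay":0,"az":0,"hand":0},{"x":0,"y":0,"z":0.001,"ax":0,"ay":0,"az":0,"hand":0},{"x":0,"y":0,"z":0,"ax":0,"ay":0,"az":0,"hand":0}])

```text
time_s: 8.07
eef_pos: [503.4, -22.0, 73.0]
tcp_rot: [2.219, 2.224, 0.0]
force: [-1.8, 0.6, 7.4]
grip_width: 0.0
grasp_force: 4.2
```

Emit:
apply_moves(targets=[{"x":0,"y":0,"z":0.001,"ax":0,"ay":0,"az":0,"hand":0},{"x":0,"y":0,"z":0.001,"ax":0,"ay":0,"az":0,"hand":0},{"x":0,"y":0,"z":0,"ax":0,"ay":0,"az":0,"hand":0}])

```text
time_s: 8.45
eef_pos: [503.5, -22.0, 72.9]
tcp_rot: [-2.219, -2.224, 0.0]
force: [-7.7, 2.2, 21.2]
grip_width: -0.1
grasp_force: 10.4
```

Hard stop at 72.9–73 mm with 21 N, so the key is fully home. Now I'll lift straight up and back off.

Emit:
apply_moves(targets=[{"x":0,"y":0,"z":-0.005,"ax":0,"ay":0,"az":0,"hand":0},{"x":0,"y":0,"z":-0.03,"ax":0,"ay":0,"az":0,"hand":0},{"x":0,"y":0,"z":-0.06,"ax":0,"ay":0,"az":0,"hand":0},{"x":0,"y":0,"z":-0.06,"ax":0,"ay":0,"az":0,"hand":0},{"x":0.05,"y":-0.03,"z":0,"ax":0,"ay":0,"az":0,"hand":0}])

```text
time_s: 9.07
eef_pos: [478.7, 25.7, 231.5]
tcp_rot: [2.216, 2.21, 0.013]
force: [0.3, 1.1, -1.0]
grip_width: -0.1
grasp_force: 0.0
```

Emit:
apply_moves(targets=[{"x":0.05,"y":-0.03,"z":0,"ax":0,"ay":0,"az":0,"hand":0},{"x":0.05,"y":-0.03,"z":0,"ax":0,"ay":0,"az":0,"hand":0},{"x":0.05,"y":-0.02,"z":0,"ax":0,"ay":0,"az":0,"hand":0},{"x":0.05,"y":-0.02,"z":0,"ax":0,"ay":0,"az":0,"hand":0},{"x":0,"y":0,"z":0,"ax":0,"ay":0,"az":0,"hand":0}])

```text
time_s: 9.7
eef_pos: [370.8, 230.0, 224.6]
tcp_rot: [-2.211, -2.23, 0.001]
force: [0.4, 0.2, 1.1]
grip_width: -0.3
grasp_force: 0.0
```

```bash
python3 - <<'E'
from h import *
p=snapshot("top");print(read_state()["force"],read_state()["eef_pos"])
c=p["frame"][170:300,225:490,::-1];cv2.imwrite("pics/end.png",cv2.resize(c,None,fx=3,fy=3,interpolation=cv2.INTER_CUBIC))
E
```

```text
[ 0.53821543 -0.80926554 -0.23726934] [371.73837009 228.50273047 224.58847087]
```

View pics/end.png

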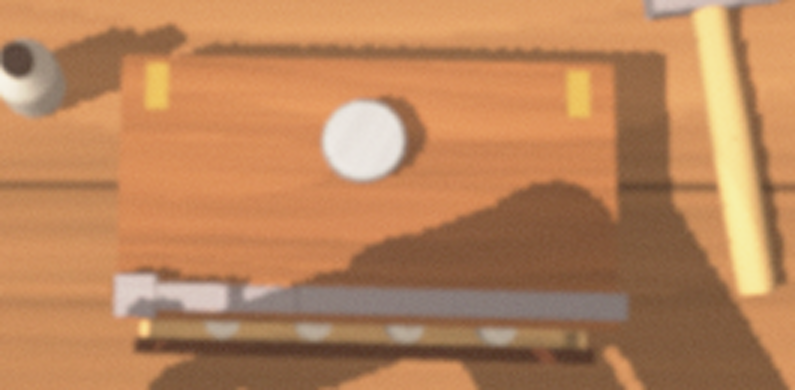

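The drawer stands out along the front (rows 320–360 of the crop). The tin, bottle and hammer have not moved, and the arm is clear.

```bash
python3 -c "
from bench import *
print(hand_in())"
```

```text
the job is handed in; nothing more can be done
None
```

The drawer is open: I touched the end block, felt along the ridge to the notch at +66 mm and pressed the key to its hard stop; the bystanders are unmoved, the arm is clear, and the job is handed in.

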